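Close a refilled granule canister with its click-stop cap

ROBOT

A 6-joint arm with a two-finger parallel gripper is mounted at the origin on the work surface. World frame = base frame: x ahead of the robot, y to its left, z up, the work surface at z = 0. Lengths are in m, angles in rad, forces in N, time in s.
With the tool pointing down it reaches from about 0.35 to 0.85 m from the base axis. Payload 8.1 kg.
Tool frame: the origin (TCP) lies at the very end of the fingers, on their centre line; the grasp point (between the pads) lies robot.hold_point_z behind it (robot.hold_point_z is the distance from the TCP to the grasp point, in m); z points along the fingers, y is the direction in which the jaws open and shut (so a half turn about z gives the same grasp; the last joint's range is limited). The gripper opens to 93 mm and grips with 3 to 60 N. Pads are 15 mm wide; open, the fingers measure 128 mm over their backs; the gripper's body (75 mm by 188 mm) begins 65 mm behind the grasp point.
Start: joints at [-1.423, 0.13, 1.488, -0, 1.523, -0.085], TCP at [0.138, -0.584, 0.219] pointing down, gripper open.
Joint ranges: [-2.96, 2.96], [-0.89, 2.26], [0.02, 2.5], [-1.34, 4.48], [0, 2.73], [-2.66, 2.66]. Speed limits (rad/s): [2.39, 2.39, 2.79, 3.14, 3.14, 3.14].

INTERFACE

Orientations are given as a rotation vector (axis times angle).
In Python, from plant import robot, cams gives the robot as it stands. The module is installed in compiled form; this text tells all that it offers.
- The arm moves only by the tool step_arm, never from a script. Its argument "deltas" is a list of rows, each an object with "offset": the shift along the tool's x, y, z in cm, a list of three; "roll": the turn about the tool's z in rad. In form: [{"offset": [x, y, z], "roll": roll}, ...]. A call has 1 to 12 rows; each row shifts and turns the commanded pose from where the row before left it, along the tool's axes as they then stand; what a row does not reach is not made up. A row lasts 1/8 s, in which the tool goes at most 62.5 mm and 10.7 degrees, less where a joint would pass 70% of its speed; a pose out of reach is approached as far as the arm can. A call with a gripper value outside its range is refused whole. "fingers" is the finger opening in cm, from 0 to 9.3, set as the call begins (left out, the last holds). The fingers move at their own pace and stop on an object; "grip_force" is the grip in N (left out, the last holds). Time passes only in rows, so rows that do not move let the fingers close. It gives the time, the measured TCP pose, the force and the opening at its end, in the units of the state.
- robot.read_state(): the state, without advancing time (a new reading comes with each control period).
- cams.read_camera(name): name is "scene" or "top" or "wrist"; returns a dict with "pixels" (420x560x3 uint8, red, green, blue), "fx", "fy", "cx", "cy" (pixels), "extrinsics" (4x4, takes a point from world to camera coordinates). Camera axes: x right, y down, z forward; pixel columns grow to the right and rows downward; lengths in m; the calibration is good to about 2 mm. A picture is of the moment at which its call begins. There is no depth.
- robot.close_job(): hands the job in, once; it reports no verdict.
Trained networks look in a picture, given as the dict that the camera call returned (one of the last four; its "shot" number tells which), for a name from the list of things; names that differ only in an ending like _2 or _b are one class to them, and where a whole thing is asked for, a point or a joint stands for the part that bears it (a point fixed in the world has none). Each returns a list of dicts, best first, with "score" (0 to 1); they miss things now and then, are a little off and sometimes report something else, mostly with a low value. They report only what shows in the picture. A call takes as long as a camera call. They do not tell look-alikes from the thing itself.
- cams.boxes_of(picture, thing): "xy" ([column, row] in pixels, amid what is visible of it).
- cams.silhouettes(picture, thing): "mask" (420x560 bool, what is visible of it) and "xy" ([column, row] in pixels, amid what is visible of it).
- cams.pinpoint(picture, thing): "xy" ([column, row] in pixels: a listed point, or the origin of a listed thing).
The state is a dict: "t": time; "q": joint angles; "dq": joint speeds; "joint_torque": joint torques, N m; "tool_pos": TCP position; "orientation": TCP orientation; "force": force on the tool from outside, world axes, zero at the start; "wrist_torque": the same for the moment, N m; "opening": finger opening in m.
Only numpy, scipy, OpenCV 4.12 (cv2) and the standard library are available. Lean on these libraries where they do the work, as an engineer would, in place of code of your own. Each camera call takes 0.05 s, during which the arm holds its last target. There are 200 camera calls.

TASK

The square white canister has just been refilled and its ribbed cap is only started on the thread. Ease it upright and fully home into the square pocket of the capping stand, without dropping or forcing it, so that it cannot turn; then turn the cap clockwise (seen from above) until its slip clutch clicks, and stop: one click is right, a second is the most allowed. Leave the canister standing in the pocket, and the other things on the counter where they are.

Things in the scene. Friction and masses are not known exactly. Their poses are not given: they have to be found in the camera images.
- canister: White square canister, 56 x 56 mm with rounded edges, 0.25 to 0.5 kg, standing on the counter; the only square one. Its flat-sided body is 72 mm high; above it stand a low shoulder and the screw cap, in all 101 to 103 mm high. Origin: centre of the underside; z up, x and y square to the four flat sides, which all serve alike. It can be carried by two opposite flat sides near their top, or by the cap.
- cap_top (a point): Centre of the flat top of the canister's cap, on the canister's axis. The cap's ribbed grip is square with rounded corners, 42 mm across its flats, reaching from 18 mm below this point up to it; its flats are square to cap_mark's axes, not to the canister. Under it is a round threaded collar, 4 mm high, 43 mm across, which the grip drives through a slip clutch. Hold the grip firmly by two flats.
- cap_mark (a point): End of the raised pointer bar on top of the cap's grip: 19 mm out from the cap's axis along its own x axis, over the middle of one flat, 1 mm above the cap's top. It turns with the grip.
- collar_axis (a point): Centre of the collar, 20.5 mm below the cap's top. Its x axis (a small nib) lies under the pointer bar until the clutch slips; each click leaves the pointer some 40 degrees more clockwise of it. The thread has 0.5 to 3.5 rad left to turn, at 0.1 N m or less. Once home, the torque climbs to 0.2 to 0.5 N m, drops to zero or below some 0.3 rad on (the click), and climbs again 0.8 rad after the first climb.
- stand: Fixed capping stand: steel plate 150 x 104 x 8 mm with a grey block 84 x 84 x 30 mm on it, top at 38 mm, with a square pocket 59 x 59 mm, 22 mm deep, 3 mm chamfer around its mouth. Origin: centre of the underside on the counter; x along the plate's long side, z up.
- pocket (a point): Centre of the pocket's floor, 16 mm above the counter; x and y square to the pocket's walls, z up. The canister's underside rests here when fully home.
There are look-alikes about, which are no part of the job. What is shaped like the stand but blue is not meant.

How it is judged:
By the outcome, as a careful person would: the job done as asked, in the order asked, and still so for the second after the job is handed in, with the robot touching nothing.
It also fails if it takes over 67 s, if anything falls off the work surface, if the arm or the gripper's body presses on something with over 40 N, if the wrist force passes 120 N, or if a joint passes its speed limit or range.

## Working session

There is one attempt and no reset: what is moved stays moved. The work goes in short steps, Python scripts to look and compute and a tool call to move; the robot and the scene stay as the last step left them, time stands still between calls to the robot, and variables do not carry over. Pictures are saved under pics/ and viewed, about 8 in all and at most 12, crops included, and the job is handed in when it is done.

Besides the shell and the picture viewer there is one more tool, called after ">>>" as name(argument=value, ...) on one line, values as JSON. step_arm: Moves the arm, as the interface text tells. Its arguments: {"type":"object","properties":{"deltas":{"type":"array"},"fingers":{"type":"number"},"grip_force":{"type":"number"}},"required":["deltas"]}

```bash
mkdir -p pics; cat > h.py <<'E'
import numpy as np, cv2
from plant import robot, cams
from scipy.spatial.transform import Rotation as R
def save(p,n,crop=None,s=1):
    im=p["pixels"][:,:,::-1]
    if crop: im=im[crop[1]:crop[3],crop[0]:crop[2]]
    cv2.imwrite("pics/"+n,cv2.resize(im,None,fx=s,fy=s,interpolation=cv2.INTER_CUBIC))
def P(p):
    K=np.array([[p["fx"],0,p["cx"]],[0,p["fy"],p["cy"]],[0,0,1]]);E=np.array(p["extrinsics"]);return K,E
def onplane(p,xy,z):
    K,E=P(p);d=E[:3,:3].T@np.linalg.solve(K,[xy[0],xy[1],1]);c=-E[:3,:3].T@E[:3,3]
    return c+d*(z-c[2])/d[2]
def proj(p,X):
    K,E=P(p);v=K@(E[:3,:3]@np.array(X)+E[:3,3]);return v[:2]/v[2]
def tri(ps,xys):
    A=[]
    for p,(u,v) in zip(ps,xys):
        K,E=P(p);M=K@E[:3];A+=[u*M[2]-M[0],v*M[2]-M[1]]
    A=np.array(A);A/=np.linalg.norm(A,axis=1)[:,None]
    return np.linalg.lstsq(A[:,:3],-A[:,3],rcond=None)[0]
def tool():
    s=robot.read_state();return s,np.array(s["tool_pos"]),R.from_rotvec(s["orientation"]).as_matrix()
E
python3 - <<'E'
from h import *
s,t,r=tool();print(s["t"],t,r.round(3).tolist(),robot.hold_point_z,s["opening"],s["force"])
ps={n:cams.read_camera(n) for n in("scene","top")}
im=np.vstack([ps[n]["pixels"] for n in ps])
for n in ps:
    save(ps[n],n+"0.png",s=1.4)
    for th in("canister","cap_top","cap_mark","collar_axis","stand","pocket"):
        for f in (cams.pinpoint,):
            for d in f(ps[n],th)[:3]: print(n,th,np.round(d["xy"],1),round(d["score"],2),onplane(ps[n],d["xy"],{"canister":0,"cap_top":.102,"cap_mark":.103,"collar_axis":.0815,"stand":0,"pocket":.016}[th]).round(4))
E
```

```text
0.0 [ 0.13834386 -0.58324547  0.2175735 ] [[0.973, 0.231, -0.0], [0.231, -0.973, 0.002], [0.0, -0.002, -1.0]] 0.0188 0.09278978703959789 [-0.83891085 -0.4545949  -0.61539862]
scene canister [164.7 303.3] 0.63 [ 0.5775 -0.187   0.    ]
scene cap_top [152.2 261. ] 0.73 [ 0.5803 -0.1875  0.102 ]
scene cap_mark [141.  267.2] 0.82 [ 0.5906 -0.2022  0.103 ]
scene collar_axis [154.6 269.1] 0.72 [ 0.5773 -0.188   0.0815]
scene stand [350. 262.] 0.91 [0.5416 0.1298 0.    ]
scene stand [327.4 181.7] 0.76 [0.3086 0.1515 0.    ]
scene pocket [323.4 177.5] 0.67 [0.3133 0.1401 0.016 ]
scene pocket [353.3 255.2] 0.59 [0.5411 0.134  0.016 ]
top canister [431.6 128. ] 0.4 [ 0.5976 -0.2109  0.    ]
top cap_top [436.4 123.8] 0.66 [ 0.5786 -0.1932  0.102 ]
top cap_mark [445. 115.] 0.67 [ 0.5913 -0.2055  0.103 ]
top collar_axis [430.6 130.7] 0.93 [ 0.5733 -0.1897  0.0815]
top stand [212.1 297.7] 0.93 [0.3147 0.1472 0.    ]
top stand [221.5 157.2] 0.68 [0.5475 0.1373 0.    ]
top pocket [210.2 300.9] 0.8 [0.3109 0.1473 0.016 ]
top pocket [220.1 152.3] 0.64 [0.5526 0.1371 0.016 ]
```

View pics/scene0.png

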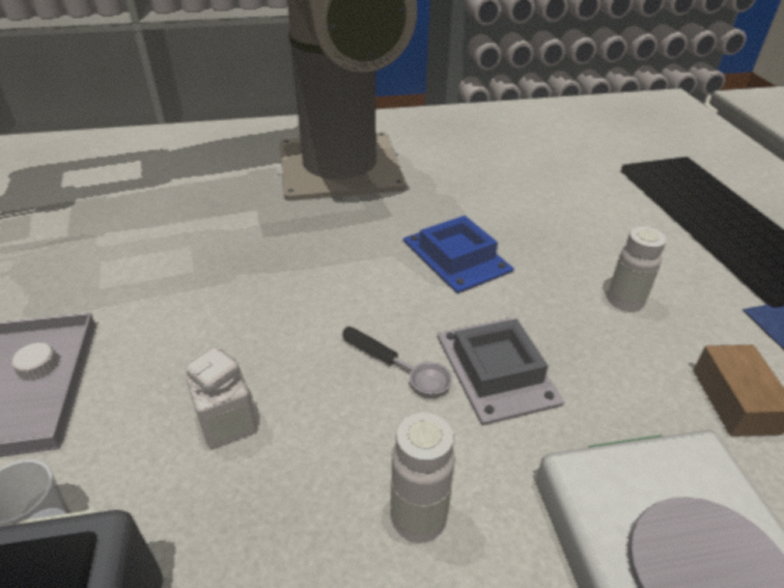

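View pics/top0.png

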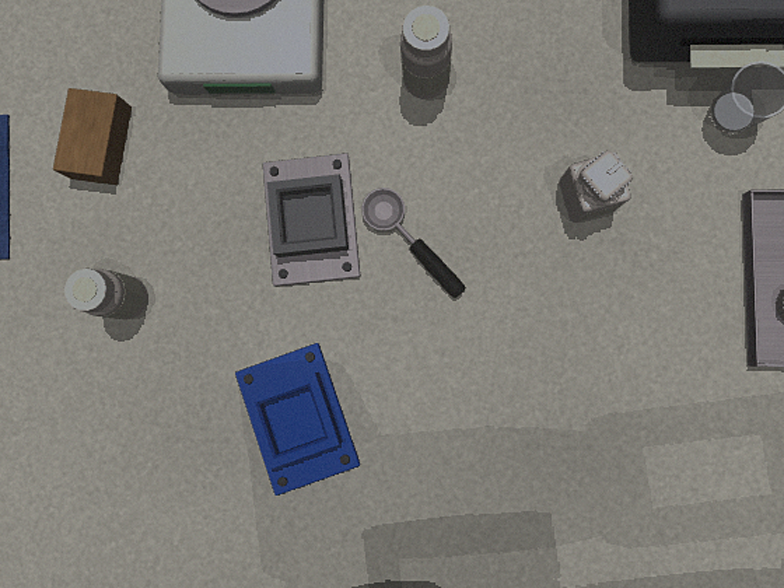

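The grey stand is near (0.545, 0.135) and the canister near (0.58, -0.19), at (610,175) in the top picture. A blue look-alike stand sits nearer the robot. I'll move above the canister.

>>> step_arm(deltas=[{"offset":[4.3,-2.3,-0.3],"roll":0},{"offset":[4.3,-2.3,-0.3],"roll":0},{"offset":[4.3,-2.3,-0.3],"roll":0},{"offset":[4.3,-2.3,-0.3],"roll":0},{"offset":[4.3,-2.3,-0.3],"roll":0},{"offset":[4.3,-2.3,-0.3],"roll":0},{"offset":[4.3,-2.3,-0.3],"roll":0},{"offset":[4.3,-2.3,-0.3],"roll":0},{"offset":[4.3,-2.3,-0.3],"roll":0},{"offset":[4.3,-2.3,-0.3],"roll":0},{"offset":[4.3,-2.3,-0.3],"roll":0},{"offset":[0,0,0],"roll":0}], fingers=9.3)

```text
t: 2.2
tool_pos: [0.5424, -0.2259, 0.2518]
orientation: [-3.119, -0.371, -0.001]
force: [-0.4, -0.3, -0.7]
opening: 0.0929
```

```bash
python3 - <<'E'
from h import *
s,t,r=tool();print(s["t"],t,r.round(3).tolist())
p=cams.read_camera("wrist");save(p,"w1.png",s=1.4)
print(p["fx"],p["extrinsics"].round(3))
for th,z in(("canister",0),("cap_top",.102),("cap_mark",.103),("collar_axis",.0815)):
    for d in cams.pinpoint(p,th)[:2]: print(th,np.round(d["xy"],1),round(d["score"],2),onplane(p,d["xy"],z).round(4))
E
```

```text
2.2 [ 0.54236438 -0.2259306   0.25175637] [[0.972, 0.235, 0.001], [0.235, -0.972, 0.001], [0.001, -0.0, -1.0]]
347.99716312035247 [[ 0.236 -0.972 -0.    -0.346]
 [-0.934 -0.227  0.275  0.414]
 [-0.267 -0.065 -0.962  0.554]
 [ 0.     0.     0.     1.   ]]
canister [254.4 142. ] 0.65 [ 0.5744 -0.186   0.    ]
cap_top [250.1 151. ] 0.72 [ 0.5759 -0.189   0.102 ]
cap_mark [269.1 142.6] 0.59 [ 0.5873 -0.204   0.103 ]
cap_mark [250.9 151. ] 0.31 [ 0.5762 -0.1897  0.103 ]
collar_axis [254.8 147. ] 0.84 [ 0.578  -0.1914  0.0815]
```

View pics/w1.png

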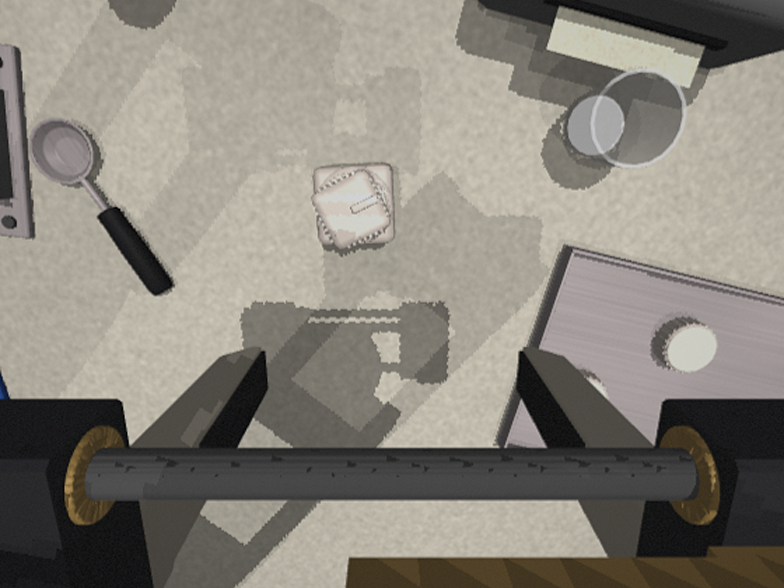

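Wrist view: the canister is at scaled (354,206) with its sides nearly along the tool axes, and the pointer bar points right and up. I'll compute yaws from the corners.

```bash
python3 - <<'E'
from h import *
s,t,r=tool()
p=cams.read_camera("wrist")
m=cams.silhouettes(p,"canister")[0]["mask"].astype(np.uint8)
c=[onplane(p,(np.array(x)+.5)/1.4-.5,.072) for x in((313,167),(391,162),(395,241))]
for a,b in((0,1),(1,2)): d=c[b]-c[a];print("can",np.degrees(np.arctan2(d[1],d[0])),np.linalg.norm(d))
print("mid",(c[0]+c[2])/2)
print("tool y,x",np.degrees(np.arctan2(r[1,1],r[0,1])),np.degrees(np.arctan2(r[1,0],r[0,0])))
rect=cv2.minAreaRect(np.argwhere(m)[:,::-1].astype(np.float32));print(rect)
q=cams.read_camera("top")
k=[onplane(q,(np.array(x)+.5)/1.4-.5,.008) for x in((263,162),(347,153),(359,276),(274,286))]
for a,b in((0,1),(1,2),(2,3),(3,0)): d=k[b]-k[a];print("stand",np.degrees(np.arctan2(d[1],d[0])),np.linalg.norm(d))
print(np.mean(k,0))
tx=np.array([.576,-.189,.1])-t;print("tool delta cm",r.T@tx*100)
E
```

```text
can -73.11360981727005 0.05382000798962666
can -163.673141027565 0.054800399835230516
mid [ 0.57472546 -0.19311598  0.072     ]
tool y,x -76.73439203258862 13.26560660369394
((248.72280883789062, 142.57107543945312), (58.59314727783203, 59.3525390625), 87.70938873291016)
stand -83.83032175529888 0.10159297158001784
stand -173.44824819678124 0.14857750242881437
stand 97.16512752394495 0.1011189459640141
stand 6.733756651847031 0.15033822341486758
[0.54782069 0.13564479 0.008     ]
tool delta cm [ 4.47567794 -3.09396279 15.15475645]
```

```bash
python3 - <<'E'
from h import *
s,t,r=tool();print(s["t"],t,np.round(s["dq"],3));print(r.T@(np.array([.576,-.190,.042])-t)*100)
E
```

```text
2.6 [ 0.53973157 -0.2293322   0.25170709] [ 0.004 -0.001 -0.002  0.001 -0.     0.   ]
[ 4.43242756 -2.99895666 20.97032906]
```

>>> step_arm(deltas=[{"offset":[2.2,-1.5,1],"roll":-0.03},{"offset":[2.2,-1.5,2],"roll":-0.03},{"offset":[0.1,0,3],"roll":0},{"offset":[0,0,0],"roll":0},{"offset":[0,0,0],"roll":0}])

```text
t: 3.22
tool_pos: [0.5766, -0.189, 0.1928]
orientation: [3.108, 0.457, 0.001]
force: [0.3, 0.1, -0.4]
opening: 0.0932
```

```bash
python3 - <<'E'
from h import *
s,t,r=tool();print(s["t"],t,"yaw y",np.degrees(np.arctan2(r[1,1],r[0,1])))
p=cams.read_camera("wrist");save(p,"w2.png",s=1.4)
for th,z in(("canister",0),("cap_top",.102),("cap_mark",.103),("collar_axis",.0815)):
    for d in cams.pinpoint(p,th)[:1]: X=onplane(p,d["xy"],z);print(th,np.round(d["xy"],1),round(d["score"],2),X.round(4),"tool",(r.T@(X-t)*100).round(2))
E
```

```text
3.225 [ 0.57662094 -0.18903976  0.1928162 ] yaw y -73.27292574021496
canister [281.  187.3] 0.66 [ 0.5753 -0.1897  0.    ] tool [-0.16  0.02 19.28]
cap_top [277.8 214.7] 0.82 [ 0.5748 -0.1868  0.102 ] tool [-0.11 -0.27  9.08]
cap_mark [306.3 208.1] 0.89 [ 0.5865 -0.2061  0.103 ] tool [0.45 1.91 8.98]
collar_axis [280.3 207.4] 0.97 [ 0.5756 -0.1887  0.0815] tool [-0.1  -0.07 11.13]
```

View pics/w2.png

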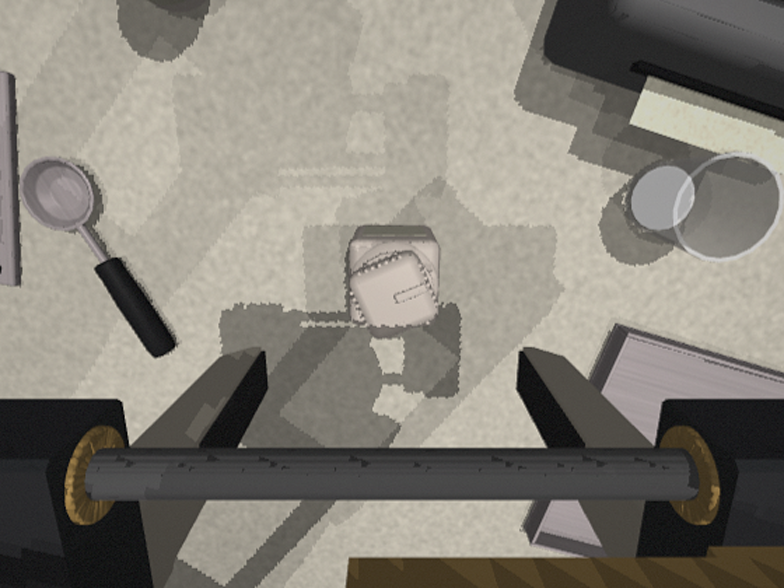

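The canister is square in the picture and centred at column about 394. I'll descend and grip.

>>> step_arm(deltas=[{"offset":[-0.1,0,4],"roll":0},{"offset":[0,0,4],"roll":0},{"offset":[0,0,4],"roll":0},{"offset":[0,0,2.8],"roll":0},{"offset":[0,0,0],"roll":0},{"offset":[0,0,0],"roll":0}])

```text
t: 4.22
tool_pos: [0.5766, -0.1891, 0.0454]
orientation: [3.107, 0.458, 0.003]
force: [0.4, -0.5, 0.3]
opening: 0.0929
```

>>> step_arm(deltas=[{"offset":[0,0,0],"roll":0},{"offset":[0,0,0],"roll":0},{"offset":[0,0,0],"roll":0},{"offset":[0,0,0],"roll":0},{"offset":[0,0,0],"roll":0},{"offset":[0,0,0],"roll":0}], fingers=4.5, grip_force=25)

```text
t: 4.97
tool_pos: [0.576, -0.1891, 0.0441]
orientation: [3.107, 0.458, 0.001]
force: [0.6, -3.2, 1.5]
opening: 0.0556
```

>>> step_arm(deltas=[{"offset":[0,0,-0.5],"roll":0},{"offset":[0,0,-1.5],"roll":0},{"offset":[0,0,-3],"roll":0},{"offset":[0,0,-3],"roll":0},{"offset":[0,0,-1.5],"roll":0},{"offset":[0,0,0],"roll":0},{"offset":[0,0,0],"roll":0}])

```text
t: 5.85
tool_pos: [0.5747, -0.1882, 0.1371]
orientation: [-3.107, -0.458, 0.003]
force: [-0.5, 0.2, -4.3]
opening: 0.0559
```

```bash
python3 - <<'E'
from h import *
s,t,r=tool();print(s["t"],t,s["force"],s["wrist_torque"],s["opening"])
print("delta to stand",r.T@(np.array([.547,.1355,t[2]])-t)*100)
E
```

```text
5.85 [ 0.57471574 -0.18823741  0.13711601] [-0.45973038  0.17127101 -4.25174058] [-0.02720616  0.03471955  0.00954194] 0.05592897681871109
delta to stand [  6.68988959 -31.79598734   0.03622502]
```

>>> step_arm(deltas=[{"offset":[0.3,-1.5,-0.2],"roll":0},{"offset":[0.6,-3,-0.3],"roll":0},{"offset":[0.8,-3.5,0],"roll":0},{"offset":[0.8,-3.5,0],"roll":0},{"offset":[0.8,-3.5,0],"roll":0},{"offset":[0.8,-3.5,0],"roll":0},{"offset":[0.8,-3.5,0],"roll":0},{"offset":[0.7,-3.5,0],"roll":0},{"offset":[0.6,-3.5,0],"roll":0},{"offset":[0.4,-2,0],"roll":0},{"offset":[0,-0.8,0],"roll":0}])

```text
t: 7.22
tool_pos: [0.5464, 0.136, 0.1431]
orientation: [3.108, 0.461, -0.001]
force: [-0.0, 0.4, -3.8]
opening: 0.0557
```

>>> step_arm(deltas=[{"offset":[0,0,0],"roll":0.08},{"offset":[0,0,0],"roll":0.096},{"offset":[0,0,0],"roll":0},{"offset":[0,0,0],"roll":0},{"offset":[0,0,0],"roll":0}])

```text
t: 7.85
tool_pos: [0.5471, 0.1346, 0.1436]
orientation: [3.136, 0.185, -0.0]
force: [0.5, 0.4, -4.4]
opening: 0.0557
```

```bash
python3 - <<'E'
from h import *
s,t,r=tool();print(s["t"],t,"yaw y",np.degrees(np.arctan2(r[1,1],r[0,1])),s["force"])
ps=[cams.read_camera(n) for n in("wrist","top","scene")]
save(ps[0],"w3.png",s=1.4);cv2.imwrite("pics/s3.png",np.hstack([cv2.resize(ps[2]["pixels"][90:330,200:430,::-1],(400,417)),cv2.resize(ps[1]["pixels"][60:260,130:330,::-1],(400,417))]))
for p,n in zip(ps,("w","t","s")):
  for th,z in(("canister",t[2]-.044),("cap_top",t[2]+.058),("collar_axis",t[2]+.0375),("stand",0),("pocket",.016)):
    for d in cams.pinpoint(p,th)[:2]: X=onplane(p,d["xy"],z);print(n,th,np.round(d["xy"],1),round(d["score"],2),X.round(4),"tool",(r.T@(X-t)*100).round(2))
E
```

```text
7.85 [0.54705398 0.13455314 0.14361558] yaw y -83.26373331125947 [ 0.48787054  0.38728305 -4.42521076]
w canister [278.1 331.7] 0.65 [0.4743 0.1282 0.0996] tool [-7.3  -0.22  4.4 ]
w canister [280.5 234.1] 0.64 [0.5466 0.1352 0.0996] tool [-0.03 -0.07  4.4 ]
w cap_top [276.  332.2] 0.65 [0.5457 0.137  0.2016] tool [-0.11 -0.26 -5.8 ]
w collar_axis [279.2 300.5] 0.89 [0.5466 0.136  0.1811] tool [-0.03 -0.14 -3.75]
w stand [243.8 403.9] 0.77 [0.3082 0.1472 0.    ] tool [-23.57  -4.05  14.36]
w stand [277.  196.2] 0.59 [0.5471 0.1383 0.    ] tool [ 0.05 -0.37 14.36]
w pocket [280.  200.1] 0.94 [0.5478 0.1356 0.016 ] tool [ 0.09 -0.09 12.76]
t canister [214.7 145.7] 0.51 [0.5459 0.1312 0.0996] tool [-0.15  0.32  4.4 ]
t stand [222.5 156.8] 0.77 [0.5481 0.1356 0.    ] tool [ 0.12 -0.09 14.36]
t pocket [221.9 154.1] 0.78 [0.5496 0.1341 0.016 ] tool [ 0.25  0.08 12.76]
s canister [364.4 223.1] 0.83 [0.5513 0.1384 0.0996] tool [ 0.46 -0.33  4.4 ]
s cap_top [370.2 167.7] 0.96 [0.5444 0.1345 0.2016] tool [-0.27 -0.03 -5.8 ]
s collar_axis [369.9 180.6] 0.92 [0.548  0.136  0.1811] tool [ 0.12 -0.13 -3.75]
s stand [349.9 261.6] 0.96 [0.5406 0.13   0.    ] tool [-0.69  0.38 14.36]
s pocket [354.2 255.1] 0.83 [0.5411 0.1356 0.016 ] tool [-0.58 -0.17 12.76]
s pocket [327.2 177.2] 0.66 [0.3136 0.1484 0.016 ] tool [-23.03  -4.11  12.76]
```

View pics/w3.png

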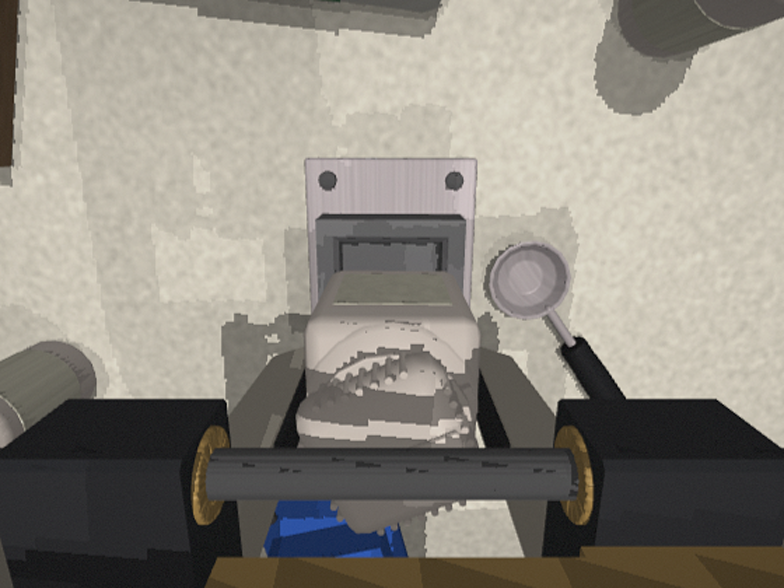

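View pics/s3.png

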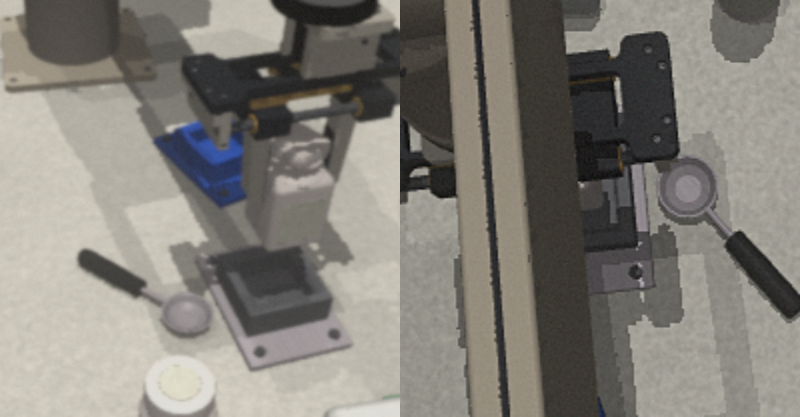

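Wrist view: the canister hangs square over the grey block (centre column about 391), with the pocket about 1 mm further along tool x. I'll lower to just above the mouth, then go gently.

>>> step_arm(deltas=[{"offset":[0.1,0,1.2],"roll":0},{"offset":[0,0,1.8],"roll":0},{"offset":[0,0,1.5],"roll":0},{"offset":[0,0,0.9],"roll":0},{"offset":[0,0,0],"roll":0},{"offset":[0,0,0],"roll":0}])

```text
t: 9.5
tool_pos: [0.5484, 0.1351, 0.0902]
orientation: [-3.136, -0.183, -0.001]
force: [-0.5, 0.5, -3.2]
opening: 0.0561
```

```bash
python3 - <<'E'
from h import *
s,t,r=tool();print(s["t"],t,"yaw y",np.degrees(np.arctan2(r[1,1],r[0,1])),s["force"])
p=cams.read_camera("wrist");save(p,"w4.png",(180,120,380,320),3)
for th,z in(("canister",t[2]-.044),("collar_axis",t[2]+.0375),("pocket",.016)):
    for d in cams.pinpoint(p,th)[:2]: X=onplane(p,d["xy"],z);print(th,np.round(d["xy"],1),round(d["score"],2),X.round(4),"tool",(r.T@(X-t)*100).round(2))
E
```

```text
9.5 [0.5484441  0.13507409 0.09015648] yaw y -83.30748845820422 [-0.47333968  0.46949869 -3.17078537]
canister [278.6 234.7] 0.78 [0.5475 0.1369 0.0462] tool [-0.07 -0.19  4.4 ]
collar_axis [280.  299.4] 0.56 [0.5485 0.1362 0.1277] tool [ 0.02 -0.11 -3.75]
pocket [279.6 300.3] 0.21 [0.4828 0.1285 0.016 ] tool [-6.6  -0.12  7.41]
```

View pics/w4.png

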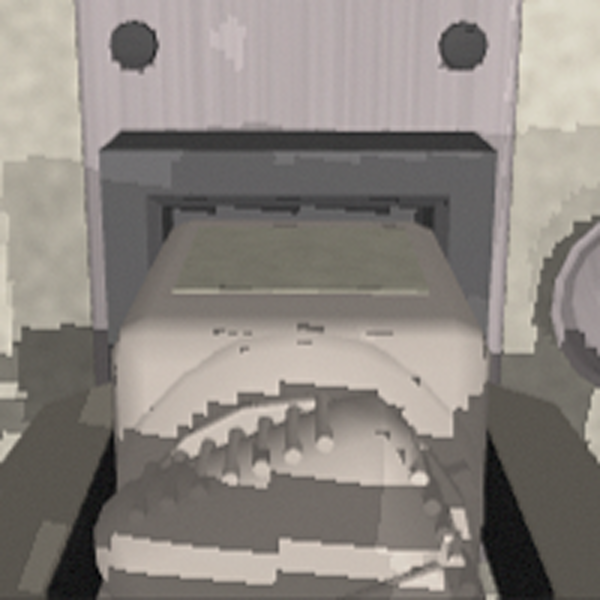

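Centred laterally within 1 mm: mouth at columns 148–450, canister bottom at 175–430. I'll check the fore-aft gap numerically.

```bash
python3 - <<'E'
from h import *
s,t,r=tool();p=cams.read_camera("wrist")
for z,n,row in((.038,"mouth",196),(.038,"block edge",150),(.046,"can front bottom",222)):
    X=onplane(p,(280,120+(row+.5)/3-.5),z);print(n,r.T@(X-t)*100)
E
```

```text
mouth [ 3.01376908 -0.10356506  5.24251246]
block edge [ 4.00619705 -0.10522961  5.24376451]
can front bottom [ 2.63072362 -0.10370587  4.4420286 ]
```

>>> step_arm(deltas=[{"offset":[-0.1,-0.05,0.4],"roll":0},{"offset":[0,0,0.4],"roll":0},{"offset":[0,0,0.3],"roll":0},{"offset":[0,0,0.2],"roll":0},{"offset":[0,0,0],"roll":0}])

```text
t: 10.38
tool_pos: [0.5468, 0.1353, 0.0764]
orientation: [3.136, 0.183, -0.001]
force: [0.7, -0.8, -3.7]
opening: 0.0558
```

>>> step_arm(deltas=[{"offset":[0,0,0.2],"roll":0},{"offset":[0,0,0.2],"roll":0},{"offset":[0,0,0.2],"roll":0},{"offset":[0,0,0],"roll":0}])

```text
t: 10.88
tool_pos: [0.5468, 0.1353, 0.0703]
orientation: [3.136, 0.183, -0.001]
force: [0.1, -0.2, -3.7]
opening: 0.0558
```

>>> step_arm(deltas=[{"offset":[0,0,0.2],"roll":0},{"offset":[0,0,0.2],"roll":0},{"offset":[0,0,0],"roll":0}])

```text
t: 11.25
tool_pos: [0.5467, 0.1354, 0.0663]
orientation: [3.136, 0.183, -0.001]
force: [-1.0, -0.6, -3.4]
opening: 0.0562
```

>>> step_arm(deltas=[{"offset":[0,0,0.2],"roll":0},{"offset":[0,0,0.2],"roll":0},{"offset":[0,0,0],"roll":0}])

```text
t: 11.62
tool_pos: [0.5467, 0.1353, 0.0623]
orientation: [3.136, 0.183, -0.001]
force: [-0.3, -0.4, -3.5]
opening: 0.0555
```

>>> step_arm(deltas=[{"offset":[0,0,0.1],"roll":0},{"offset":[0,0,0.1],"roll":0},{"offset":[0,0,0],"roll":0}])

```text
t: 12.0
tool_pos: [0.5469, 0.1353, 0.0605]
orientation: [-3.136, -0.183, 0.0]
force: [-0.6, 0.0, -3.8]
opening: 0.0556
```

>>> step_arm(deltas=[{"offset":[0,0,0.1],"roll":0},{"offset":[0,0,0],"roll":0}])

```text
t: 12.25
tool_pos: [0.5471, 0.1354, 0.06]
orientation: [-3.136, -0.183, -0.001]
force: [-2.1, -0.2, 1.5]
opening: 0.0557
```

>>> step_arm(deltas=[{"offset":[0,0,0.05],"roll":0},{"offset":[0,0,0],"roll":0}])

```text
t: 12.5
tool_pos: [0.5472, 0.1354, 0.06]
orientation: [-3.136, -0.183, -0.001]
force: [-4.9, -0.8, 5.0]
opening: 0.0557
```

On the floor (TCP 0.060, i.e. underside 0.016). I'll release, rise and look.

>>> step_arm(deltas=[{"offset":[0,0,0],"roll":0},{"offset":[0,0,0],"roll":0},{"offset":[0,0,0],"roll":0},{"offset":[0,0,0],"roll":0}], fingers=9.3)

```text
t: 13.0
tool_pos: [0.547, 0.1353, 0.0591]
orientation: [-3.136, -0.183, -0.0]
force: [0.2, -0.4, -0.5]
opening: 0.0906
```

>>> step_arm(deltas=[{"offset":[0,0,-2],"roll":0},{"offset":[0,0,-4],"roll":0},{"offset":[0,0,-4.5],"roll":0},{"offset":[0,0,-4],"roll":0},{"offset":[0,0,-1],"roll":0},{"offset":[0,0,0],"roll":0},{"offset":[0,0,0],"roll":0}])

```text
t: 13.88
tool_pos: [0.546, 0.1352, 0.2123]
orientation: [3.136, 0.183, -0.004]
force: [-0.1, -0.3, -0.3]
opening: 0.093
```

```bash
cat > cap.py <<'E'
from h import *
import sys
s,t,r=tool();print(s["t"],t,np.round(s["q"],3),"yaw y",np.degrees(np.arctan2(r[1,1],r[0,1])),s["force"])
for n in sys.argv[2:] or ["wrist"]:
  p=cams.read_camera(n)
  if n=="wrist": save(p,sys.argv[1],(180,100,380,300),3)
  Z={"canister":.016,"cap_top":.118,"cap_mark":.119,"collar_axis":.0975,"pocket":.016};D={}
  for th,z in Z.items():
    for d in cams.pinpoint(p,th)[:1]:
        X=D[th]=onplane(p,d["xy"],z);print(n,th,np.round(d["xy"],1),round(d["score"],2),X.round(4),"tool",(r.T@(X-t)*100).round(2))
  if "cap_mark" in D and "cap_top" in D:
    v=D["cap_mark"]-D["cap_top"];print("mark len",np.linalg.norm(v),"yaw deg",np.degrees(np.arctan2(v[1],v[0])),"tool-frame deg",np.degrees(np.arctan2(*(r.T@v)[[1,0]])))
E
python3 cap.py w5.png wrist top scene
```

```text
13.875 [0.54597363 0.13519305 0.21231292] [0.152 0.035 1.6   0.    1.509 1.606] yaw y -83.31013292390463 [-0.06790843 -0.3205227  -0.25851679]
wrist cap_top [279.3 210.3] 0.84 [0.5467 0.1368 0.118 ] tool [ 0.12 -0.15  9.43]
wrist cap_mark [301. 202.] 0.97 [0.5556 0.1209 0.119 ] tool [0.82 1.53 9.33]
wrist collar_axis [280.3 204.3] 0.91 [0.5461 0.1359 0.0975] tool [ 0.05 -0.07 11.48]
wrist pocket [248.3 366. ] 0.87 [0.3117 0.148  0.016 ] tool [-23.06  -4.01  19.7 ]
mark len 0.018202899422871253 yaw deg -60.667142572090455 tool-frame deg 67.36550560988881
top cap_top [208.1 139.1] 0.98 [0.5517 0.1378 0.118 ] tool [ 0.63 -0.19  9.43]
top cap_mark [221.1 134.2] 0.7 [0.5588 0.1188 0.119 ] tool [1.11 1.78 9.33]
top collar_axis [210.8 142. ] 0.87 [0.552  0.1376 0.0975] tool [ 0.65 -0.17 11.48]
top pocket [209.3 299.8] 0.93 [0.3126 0.1488 0.016 ] tool [-22.96  -4.07  19.7 ]
mark len 0.020274934862136895 yaw deg -69.69572990762764 tool-frame deg 76.3935522777617
scene canister [363.9 218.6] 0.75 [0.4533 0.1827 0.016 ] tool [-8.59 -5.8  19.66]
scene cap_top [363.5 215.6] 0.56 [0.5534 0.1335 0.118 ] tool [0.75 0.25 9.43]
scene cap_mark [355.5 219.9] 0.89 [0.5619 0.1178 0.119 ] tool [1.41 1.92 9.33]
scene collar_axis [361.5 222.4] 0.81 [0.5468 0.1354 0.0975] tool [ 1.100e-01 -1.000e-02  1.148e+01]
scene pocket [352.4 258.1] 0.86 [0.5473 0.1304 0.016 ] tool [ 0.14  0.49 19.63]
mark len 0.01793604796922226 yaw deg -61.51417352098831 tool-frame deg 68.21270643344822
```

View pics/w5.png

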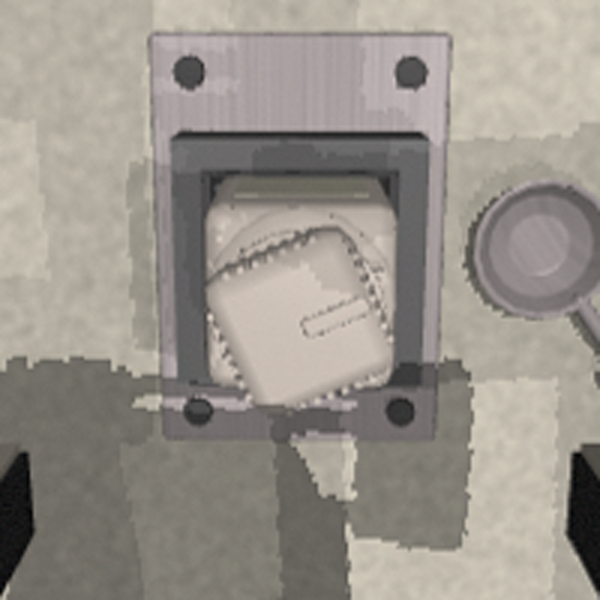

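The canister stands square in the pocket. The pointer bar is about 20° off the jaw axis, running (303,328)→(372,303) in the crop. I'll unwind by half a turn plus 20° for a full clockwise stroke in one grip.

>>> step_arm(deltas=[{"offset":[0,0,0],"roll":-0.16},{"offset":[0,0,0],"roll":-0.18},{"offset":[0,0,0],"roll":-0.18},{"offset":[0,0,0],"roll":-0.18},{"offset":[0,0,0],"roll":-0.18},{"offset":[0,0,0],"roll":-0.18},{"offset":[0,0,0],"roll":-0.18},{"offset":[0,0,0],"roll":-0.18},{"offset":[0,0,0],"roll":-0.18},{"offset":[0,0,0],"roll":-0.18}])

```text
t: 16.02
tool_pos: [0.547, 0.1354, 0.2142]
orientation: [1.824, 2.558, 0.0]
force: [0.8, -0.3, 0.2]
opening: 0.0927
```

>>> step_arm(deltas=[{"offset":[0,0,0],"roll":-0.18},{"offset":[0,0,0],"roll":-0.18},{"offset":[0,0,0],"roll":-0.18},{"offset":[0,0,0],"roll":-0.18},{"offset":[0,0,0],"roll":-0.18},{"offset":[0,0,0],"roll":-0.18},{"offset":[0,0,0],"roll":-0.18},{"offset":[0,0,0],"roll":-0.18},{"offset":[0,0,0],"roll":-0.18},{"offset":[0,0,0],"roll":-0.1},{"offset":[0,0,0],"roll":0},{"offset":[0,0,0],"roll":0}])

```text
t: 17.52
tool_pos: [0.547, 0.1354, 0.2142]
orientation: [-0.736, 3.054, 0.0]
force: [-0.8, -0.4, 1.1]
opening: 0.0927
```

```bash
python3 cap.py w6.png wrist
```

```text
17.525 [0.5469541  0.13537957 0.21416577] [ 0.152  0.034  1.598  0.     1.51  -1.892] yaw y 117.09412141819864 [-0.83070812 -0.44927434  1.05640483]
wrist canister [275.9 186.6] 0.56 [0.55   0.1341 0.016 ] tool [-0.21 -0.26 19.82]
wrist cap_top [278.1 214.2] 0.65 [0.5489 0.1367 0.118 ] tool [-0.24  0.03  9.62]
wrist cap_mark [252.4 214.3] 0.89 [0.558  0.1186 0.119 ] tool [-0.22 -2.    9.52]
wrist collar_axis [280.9 205.8] 0.9 [0.5468 0.1381 0.0975] tool [-0.11  0.25 11.67]
mark len 0.02024773482435548 yaw deg -63.44101226235025 tool-frame deg -89.46498971254044
```

View pics/w6.png

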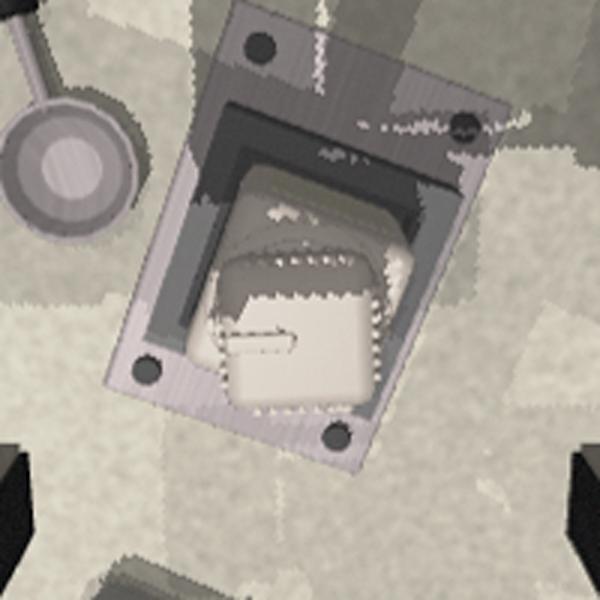

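The cap's flats are now square to the jaws (pointer along -y, within 1°). I'll go down to grip only the grip ring, above the collar.

>>> step_arm(deltas=[{"offset":[0,0,3],"roll":0},{"offset":[0,0,4],"roll":0},{"offset":[0,0,3],"roll":0},{"offset":[0,0,1.2],"roll":0},{"offset":[0,0,0],"roll":0},{"offset":[0,0,0],"roll":0}])

```text
t: 18.58
tool_pos: [0.5481, 0.1356, 0.1039]
orientation: [-0.739, 3.051, -0.0]
force: [0.6, 0.9, 0.2]
opening: 0.093
```

>>> step_arm(deltas=[{"offset":[0,0,0],"roll":0},{"offset":[0,0,0],"roll":0},{"offset":[0,0,0],"roll":0},{"offset":[0,0,0],"roll":0},{"offset":[0,0,0],"roll":0},{"offset":[0,0,0],"roll":0}], fingers=3.5, grip_force=20)

```text
t: 19.32
tool_pos: [0.5471, 0.1352, 0.1022]
orientation: [-0.739, 3.053, -0.001]
force: [0.1, -0.8, -0.0]
opening: 0.042
```

```bash
cat > rd.py <<'E'
from h import *
s,t,r=tool();print(round(s["t"],2),t.round(4),"yaw",round(np.degrees(np.arctan2(r[1,1],r[0,1])),1),"F",np.round(s["force"],1),"T",np.round(s["wrist_torque"],3),"q6",round(s["q"][5],3),"j6",round(s["joint_torque"][5],3),"op",round(s["opening"],4))
E
python3 rd.py
```

```text
19.32 [0.5471 0.1352 0.1022] yaw 117.2 F [ 0.1 -0.8 -0. ] T [-0.124 -0.113 -0.004] q6 -1.894 j6 0.021 op 0.042
```

Opening 42.0 mm, so the grip is on the flats. I'll firm the grip and start turning, reading torque.

>>> step_arm(deltas=[{"offset":[0,0,0],"roll":0},{"offset":[0,0,0],"roll":0},{"offset":[0,0,0],"roll":0.08},{"offset":[0,0,0],"roll":0.08}], grip_force=55)

```text
t: 19.82
tool_pos: [0.5466, 0.1357, 0.102]
orientation: [0.489, -3.103, -0.001]
force: [-2.0, 0.5, 0.9]
opening: 0.0415
```

```bash
python3 rd.py
```

```text
19.82 [0.5466 0.1357 0.102 ] yaw 107.9 F [-2.   0.5  0.9] T [0.125 0.073 0.118] q6 -1.732 j6 -1.229 op 0.0415
```

>>> step_arm(deltas=[{"offset":[0,0,0],"roll":0.08},{"offset":[0,0,0],"roll":0.08}])

```text
t: 20.08
tool_pos: [0.5466, 0.1358, 0.102]
orientation: [0.24, -3.132, -0.001]
force: [-2.1, 1.7, 0.9]
opening: 0.0416
```

```bash
python3 rd.py
```

```text
20.07 [0.5466 0.1358 0.102 ] yaw 98.8 F [-2.1  1.7  0.9] T [0.25  0.104 0.121] q6 -1.572 j6 -1.205 op 0.0416
```

>>> step_arm(deltas=[{"offset":[0,0,0],"roll":0.08},{"offset":[0,0,0],"roll":0}])

```text
t: 20.32
tool_pos: [0.5466, 0.1358, 0.102]
orientation: [0.119, -3.139, -0.001]
force: [-0.6, 1.3, 0.8]
opening: 0.0415
```

```bash
python3 rd.py
```

```text
20.32 [0.5466 0.1358 0.102 ] yaw 94.3 F [-0.6  1.3  0.8] T [0.385 0.101 0.041] q6 -1.495 j6 0.915 op 0.0415
```

>>> step_arm(deltas=[{"offset":[0,0,0],"roll":0.07},{"offset":[0,0,0],"roll":0.07}])

```text
t: 20.58
tool_pos: [0.5467, 0.1359, 0.102]
orientation: [-0.101, -3.139, -0.001]
force: [-2.4, 3.0, 0.5]
opening: 0.0418
```

```bash
python3 rd.py
```

```text
20.57 [0.5467 0.1359 0.102 ] yaw 86.3 F [-2.4  3.   0.5] T [0.499 0.06  0.07 ] q6 -1.354 j6 -1.058 op 0.0418
```

>>> step_arm(deltas=[{"offset":[0,0,0],"roll":0.07},{"offset":[0,0,0],"roll":0.07}])

```text
t: 20.82
tool_pos: [0.5467, 0.1359, 0.102]
orientation: [-0.321, -3.125, -0.001]
force: [-1.4, 2.6, 0.2]
opening: 0.0416
```

```bash
python3 rd.py
```

```text
20.82 [0.5467 0.1359 0.102 ] yaw 78.3 F [-1.4  2.6  0.2] T [ 0.529 -0.003  0.204] q6 -1.214 j6 -1.037 op 0.0416
```

>>> step_arm(deltas=[{"offset":[0,0,0],"roll":0.07},{"offset":[0,0,0],"roll":0.07}])

```text
t: 21.08
tool_pos: [0.5467, 0.136, 0.102]
orientation: [-0.538, -3.095, -0.001]
force: [-0.5, 2.5, -0.4]
opening: 0.0415
```

```bash
python3 rd.py
```

```text
21.07 [0.5467 0.136  0.102 ] yaw 70.3 F [-0.5  2.5 -0.4] T [ 0.583 -0.054  0.173] q6 -1.074 j6 -1.037 op 0.0415
```

>>> step_arm(deltas=[{"offset":[0,0,0],"roll":0.07},{"offset":[0,0,0],"roll":0.07}])

```text
t: 21.32
tool_pos: [0.5468, 0.136, 0.102]
orientation: [-0.754, -3.049, -0.001]
force: [0.2, 3.4, -0.1]
opening: 0.0422
```

```bash
python3 rd.py
```

```text
21.32 [0.5468 0.136  0.102 ] yaw 62.2 F [ 0.2  3.4 -0.1] T [ 0.56  -0.104  0.152] q6 -0.934 j6 -1.037 op 0.0422
```

```bash
cat > rd.py <<'E'
from h import *
Z=[]
for i in range(4):
    s,t,r=tool();Z.append(s["wrist_torque"][2])
    if i<3: cams.read_camera("wrist")
print(round(s["t"],2),t.round(4),"yaw",round(np.degrees(np.arctan2(r[1,1],r[0,1])),1),"F",np.round(s["force"],1),"Txy",np.round(s["wrist_torque"][:2],2),"Tz",np.round(Z,3),"mean",round(np.mean(Z),3),"q6",round(s["q"][5],3),"j6",round(s["joint_torque"][5],3),"op",round(s["opening"],4))
E
python3 rd.py
```

```text
21.48 [0.5468 0.1357 0.102 ] yaw 62.4 F [-0.1  1.7 -1.9] Txy [ 0.42 -0.06] Tz [ 0.152  0.097 -0.02   0.07 ] mean 0.075 q6 -0.937 j6 0.51 op 0.0416
```

>>> step_arm(deltas=[{"offset":[0,0,0],"roll":0.07},{"offset":[0,0,0],"roll":0.07}])

```text
t: 21.72
tool_pos: [0.5469, 0.1356, 0.102]
orientation: [-0.964, -2.99, -0.001]
force: [-0.2, 2.5, -0.9]
opening: 0.0418
```

```bash
python3 rd.py
```

```text
21.88 [0.5469 0.1354 0.102 ] yaw 54.4 F [-0.3  1.6 -1.6] Txy [ 0.35 -0.19] Tz [0.102 0.048 0.018 0.014] mean 0.046 q6 -0.797 j6 0.5 op 0.0419
```

>>> step_arm(deltas=[{"offset":[0,0,0],"roll":0.07},{"offset":[0,0,0],"roll":0.07}])

```text
t: 22.12
tool_pos: [0.5469, 0.1354, 0.102]
orientation: [-1.171, -2.915, -0.0]
force: [0.4, 2.6, -1.8]
opening: 0.0419
```

```bash
python3 rd.py
```

```text
22.27 [0.5469 0.1353 0.102 ] yaw 46.4 F [-0.2  1.2 -2. ] Txy [ 0.36 -0.22] Tz [0.095 0.071 0.104 0.042] mean 0.078 q6 -0.658 j6 0.505 op 0.0416
```

>>> step_arm(deltas=[{"offset":[0,0,0.02],"roll":0.07},{"offset":[0,0,0.02],"roll":0.07}])

```text
t: 22.52
tool_pos: [0.547, 0.1354, 0.1019]
orientation: [1.371, 2.826, 0.0]
force: [-1.2, 2.3, -0.3]
opening: 0.0418
```

```bash
python3 rd.py
```

```text
22.68 [0.547  0.1354 0.1019] yaw 38.3 F [ 0.  2. -0.] Txy [ 0.38 -0.14] Tz [0.145 0.102 0.071 0.111] mean 0.107 q6 -0.518 j6 0.501 op 0.0414
```

>>> step_arm(deltas=[{"offset":[0,0,0],"roll":0.07},{"offset":[0,0,0],"roll":0.07}])

```text
t: 22.92
tool_pos: [0.5471, 0.1354, 0.1019]
orientation: [1.566, 2.723, 0.0]
force: [-0.3, 2.5, -1.1]
opening: 0.0413
```

```bash
python3 rd.py
```

```text
23.07 [0.5471 0.1354 0.1018] yaw 30.3 F [-0.6  1.7 -0.1] Txy [ 0.42 -0.25] Tz [0.09  0.025 0.035 0.051] mean 0.05 q6 -0.378 j6 0.5 op 0.0419
```

>>> step_arm(deltas=[{"offset":[0,0,0],"roll":0.07},{"offset":[0,0,0],"roll":0.07}])

```text
t: 23.32
tool_pos: [0.5472, 0.1354, 0.1018]
orientation: [1.752, 2.607, 0.001]
force: [0.6, 1.6, -2.1]
opening: 0.0417
```

```bash
python3 rd.py
```

```text
23.48 [0.5472 0.1353 0.1019] yaw 22.3 F [ 1.4  2.1 -1.4] Txy [ 0.44 -0.36] Tz [0.126 0.11  0.077 0.032] mean 0.086 q6 -0.238 j6 0.501 op 0.0416
```

>>> step_arm(deltas=[{"offset":[0,0,0],"roll":0.07},{"offset":[0,0,0],"roll":0.07}])

```text
t: 23.72
tool_pos: [0.5472, 0.1354, 0.1019]
orientation: [1.93, 2.478, 0.001]
force: [1.6, 1.4, -2.2]
opening: 0.0414
```

```bash
python3 rd.py
```

```text
23.88 [0.5472 0.1353 0.1018] yaw 14.3 F [ 1.1  2.2 -1.5] Txy [ 0.32 -0.42] Tz [0.109 0.095 0.006 0.008] mean 0.054 q6 -0.098 j6 0.503 op 0.0418
```

>>> step_arm(deltas=[{"offset":[0,0,0.02],"roll":0.07},{"offset":[0,0,0.02],"roll":0.07}])

```text
t: 24.12
tool_pos: [0.5473, 0.1354, 0.1017]
orientation: [2.099, 2.337, 0.001]
force: [1.5, 2.4, 0.3]
opening: 0.0416
```

```bash
python3 rd.py
```

```text
24.27 [0.5473 0.1354 0.1017] yaw 6.3 F [1.8 2.1 0.2] Txy [ 0.36 -0.46] Tz [0.121 0.086 0.096 0.034] mean 0.084 q6 0.042 j6 0.501 op 0.0415
```

>>> step_arm(deltas=[{"offset":[0,0,0],"roll":0.07},{"offset":[0,0,0],"roll":0.07}])

```text
t: 24.52
tool_pos: [0.5474, 0.1354, 0.1016]
orientation: [2.257, 2.185, 0.001]
force: [2.5, 1.9, 0.1]
opening: 0.0414
```

```bash
python3 rd.py
```

```text
24.68 [0.5473 0.1353 0.1016] yaw -1.8 F [1.8 2.6 0.8] Txy [ 0.4  -0.57] Tz [0.124 0.109 0.047 0.03 ] mean 0.078 q6 0.182 j6 0.501 op 0.0416
```

>>> step_arm(deltas=[{"offset":[0,0,0.02],"roll":0.07},{"offset":[0,0,0],"roll":0.07}])

```text
t: 24.92
tool_pos: [0.5474, 0.1354, 0.1016]
orientation: [2.404, 2.021, 0.001]
force: [2.2, 2.9, 0.9]
opening: 0.0415
```

```bash
python3 rd.py
```

```text
25.07 [0.5473 0.1354 0.1015] yaw -9.8 F [2.3 1.  1.8] Txy [ 0.34 -0.6 ] Tz [0.115 0.105 0.036 0.018] mean 0.069 q6 0.322 j6 0.499 op 0.0419
```

>>> step_arm(deltas=[{"offset":[0,0,0],"roll":0.07},{"offset":[0,0,0],"roll":0.07}])

```text
t: 25.32
tool_pos: [0.5474, 0.1354, 0.1015]
orientation: [2.54, 1.848, 0.001]
force: [3.4, 1.7, 0.8]
opening: 0.0415
```

```bash
python3 rd.py
```

```text
25.48 [0.5473 0.1354 0.1015] yaw -17.8 F [2.6 1.1 2.8] Txy [ 0.36 -0.66] Tz [0.141 0.087 0.018 0.047] mean 0.073 q6 0.462 j6 0.496 op 0.0416
```

>>> step_arm(deltas=[{"offset":[0,0,0],"roll":0.07},{"offset":[0,0,0],"roll":0.07}])

```text
t: 25.72
tool_pos: [0.5473, 0.1353, 0.1014]
orientation: [2.663, 1.666, 0.001]
force: [2.3, 1.6, 1.6]
opening: 0.0418
```

```bash
python3 rd.py
```

```text
25.88 [0.5472 0.1354 0.1014] yaw -25.8 F [3.4 2.  2.6] Txy [ 0.25 -0.68] Tz [0.139 0.054 0.073 0.045] mean 0.078 q6 0.602 j6 0.496 op 0.0417
```

>>> step_arm(deltas=[{"offset":[0,0,0],"roll":0.07},{"offset":[0,0,0],"roll":0.07}])

```text
t: 26.12
tool_pos: [0.5473, 0.1354, 0.1014]
orientation: [2.773, 1.476, 0.001]
force: [2.8, 2.2, 2.2]
opening: 0.0416
```

```bash
python3 rd.py
```

```text
26.27 [0.5473 0.1354 0.1014] yaw -33.8 F [2.5 1.2 2.6] Txy [ 0.18 -0.88] Tz [0.228 0.126 0.135 0.182] mean 0.168 q6 0.742 j6 0.583 op 0.0417
```

>>> step_arm(deltas=[{"offset":[0,0,0],"roll":0.07},{"offset":[0,0,0],"roll":0.07}])

```text
t: 26.52
tool_pos: [0.5473, 0.1354, 0.1015]
orientation: [2.869, 1.279, 0.001]
force: [4.2, 1.5, 2.5]
opening: 0.0418
```

```bash
python3 rd.py
```

```text
26.68 [0.5473 0.1354 0.1015] yaw -41.9 F [3.9 1.1 3.8] Txy [ 0.26 -0.83] Tz [0.241 0.162 0.129 0.206] mean 0.184 q6 0.882 j6 0.64 op 0.0416
```

>>> step_arm(deltas=[{"offset":[0,0,0],"roll":0.07},{"offset":[0,0,0],"roll":0.07}])

```text
t: 26.92
tool_pos: [0.5467, 0.1354, 0.1012]
orientation: [-2.952, -1.074, 0.001]
force: [2.2, 1.6, 3.3]
opening: 0.0418
```

```bash
python3 rd.py
```

```text
27.07 [0.5467 0.1353 0.1011] yaw -49.9 F [1.6 1.6 3. ] Txy [ 0.25 -0.3 ] Tz [-0.141 -0.16  -0.148 -0.138] mean -0.147 q6 1.022 j6 0.339 op 0.0413
```

Torque climbed (0.17–0.24, joint 6 rising too) and then dropped to −0.15, which is the click. I'll stop, open and rise.

>>> step_arm(deltas=[{"offset":[0,0,0],"roll":0},{"offset":[0,0,0],"roll":0},{"offset":[0,0,0],"roll":0},{"offset":[0,0,0],"roll":0},{"offset":[0,0,0],"roll":0}], fingers=9.3)

```text
t: 27.7
tool_pos: [0.5469, 0.1353, 0.101]
orientation: [-2.953, -1.073, 0.0]
force: [-0.7, 0.5, 0.1]
opening: 0.0872
```

>>> step_arm(deltas=[{"offset":[0,0,-1.5],"roll":0},{"offset":[0,0,-3],"roll":0},{"offset":[0,0,-4],"roll":0},{"offset":[0,0,-2],"roll":0},{"offset":[0,0,0],"roll":0},{"offset":[0,0,0],"roll":0}])

```text
t: 28.45
tool_pos: [0.5463, 0.1352, 0.2046]
orientation: [-2.953, -1.072, 0.003]
force: [-0.4, 0.5, 0.3]
opening: 0.0929
```

```bash
python3 cap.py w7.png wrist top
```

```text
28.45 [0.54625204 0.13522771 0.20459964] [ 0.152  0.039  1.611 -0.     1.494  1.026] yaw y -50.07902587850361 [-0.37268616  0.51495213  0.3315602 ]
wrist canister [278.5 187.8] 0.85 [0.5438 0.1366 0.016 ] tool [-0.07 -0.24 18.86]
wrist cap_top [278.9 214.4] 0.82 [0.5456 0.1372 0.118 ] tool [ 0.09 -0.18  8.66]
wrist cap_mark [255.4 212.7] 0.73 [0.5354 0.1519 0.119 ] tool [ 0.25 -1.96  8.56]
wrist collar_axis [279.1 209.7] 0.68 [0.544  0.1357 0.0975] tool [-0.12 -0.17 10.71]
mark len 0.017892223736488494 yaw deg 124.73074521586696 tool-frame deg -84.81542759700567
top cap_top [207.7 139.9] 0.67 [0.5505 0.1383 0.118 ] tool [0.54 0.05 8.66]
top cap_mark [197.7 149.6] 0.98 [0.536  0.1524 0.119 ] tool [ 0.33 -1.96  8.56]
top collar_axis [212.3 146.3] 0.85 [0.5455 0.1352 0.0975] tool [-0.05 -0.04 10.71]
top pocket [209.4 299.8] 0.97 [0.3126 0.1486 0.016 ] tool [-17.03 -16.    18.91]
mark len 0.02021695796167509 yaw deg 136.01199285762095 tool-frame deg -96.09543083410873
```

View pics/w7.png

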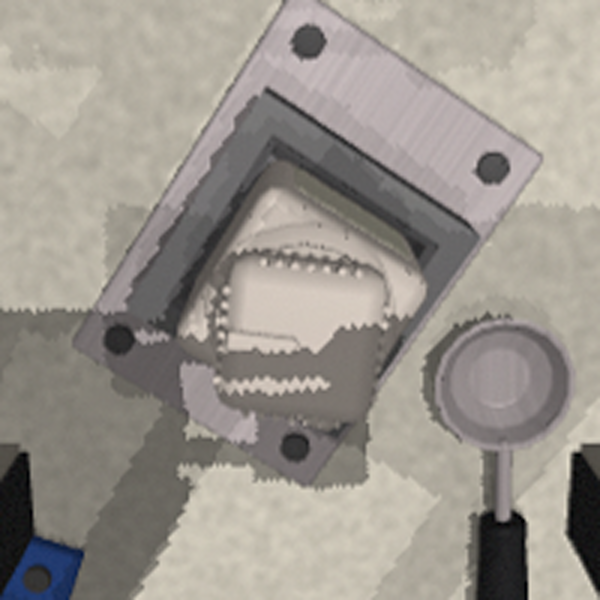

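```bash
python3 -c "
from plant import robot
print(robot.read_state()['t'],robot.close_job())"
```

```text
the job is handed in; nothing more can be done
29.05 None
```

The canister is standing in the grey stand's pocket with its cap tightened to one click, and the job was handed in at 29.05 s of the 67 s allowed.

- **Seating:** I carried the canister by two flat sides and lowered it into the pocket. It touched the floor with its underside at about 16 mm, with at most about 5 N of contact force.
- **Cap:** I gripped the cap on its flats (the opening read 42 mm) and turned it clockwise about 2.9 rad in one hold. The thread ran at about 0.05–0.1 N m. The torque then climbed to 0.17–0.24 N m and dropped to −0.15 N m, which I took as the click, so I stopped and opened the gripper.
- **Last checks:** The final wrist picture shows the canister still in the pocket and the pointer following the grip within a few degrees. The gripper was open and about 10 cm higher, with force readings near zero.
- **Not confirmed:** The click rests on the torque trace alone; I did not check the nib under the pointer. The canister looks to have turned slightly within the pocket's play. Final seating depth was not re-measured after tightening. The network's top-camera estimates of the cap's position and pointer angle differed from the wrist camera's by about 5 mm and 11°. I went by the wrist camera.

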